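Feed one bearing and nudge it to the yellow pad

ROBOT

A 6-joint arm with a two-finger parallel gripper is mounted at the origin on the work surface. World frame = base frame: x ahead of the robot, y to its left, z up, the work surface at z = 0. Lengths are in mm, angles in rad, forces in N, time in s.
With the tool pointing down it reaches from about 250 to 775 mm from the base axis. Payload 4 kg.
Tool frame: the origin (TCP) lies midway between the tips of the shut fingers; the grasp point (between the pads) lies behind it (robot.tcp_to_grasp is the z of the grasp point in the tool frame, in mm); z points along the fingers, y is the direction in which the jaws open and shut (so a half turn about z gives the same grasp; the last joint's range is limited). The gripper opens to 94 mm and grips with 3 to 60 N. Pads are 16 mm wide; open, the fingers measure 119 mm over their backs; the gripper's body (75 mm by 177 mm) begins 78 mm behind the grasp point.
Start: joints at [1.102, 0.087, 1.371, -0, 1.684, -0.103], TCP at [196.744, 513.626, 205.506] pointing down, gripper open.
Joint ranges: [-3.1, 3.1], [-0.76, 2.03], [0.27, 2.55], [-1.08, 4.22], [0.17, 2.65], [-2.57, 2.57]. Speed limits (rad/s): [2.79, 2.79, 3.14, 3.14, 3.14, 3.14].

INTERFACE

Orientations are given as a unit quaternion [x, y, z, w].
In Python, from cell import robot, optics gives the robot as it stands.
- The arm moves only by the tool send_rows, never from a script. Its argument "targets" is a list of rows, each a list of 5 numbers: the shift along the tool's x, y, z in m, then the turn about the tool's z in rad, then the finger opening in m, from 0 to 0.094. In form: [[x, y, z, yaw, grip], ...]. A call has exactly 10 rows; each row shifts and turns the pose as measured when the row begins, along the tool's axes as they then stand; what a row does not reach is not made up. A row lasts 1/12 s, in which the tool goes at most 41.7 mm and 7.16 degrees, less where a joint would pass 70% of its speed; a pose out of reach is approached as far as the arm can. A call is refused whole if a number of a shift passes 0.0417 or a number of a turn 0.125, either way. A call with a gripper value outside its range is refused whole. The fingers move at their own pace and stop on an object; "grip_force" is the grip in N (left out, the last holds). Time passes only in rows, so rows that do not move let the fingers close, or fill a call up. It gives the time, the measured TCP pose, the force and the opening at its end, in the units of the state.
- robot.observe(): the state, without advancing time (a new reading comes with each control period).
- optics.capture(name): name is "scene" or "top" or "wrist"; returns (picture, depth): 384x512x3 uint8, red, green, blue; 384x512 float32, mm along the optical axis (not along the pixel's ray), 0 where there is no reading.
- optics.camera_info(name): a dict with "K" (3x3 intrinsics, pixels), "T" (4x4, takes a point from camera to world coordinates). Camera axes: x right, y up, looking along -z (the intrinsics and any distortion apply to the point x, -y, -z); pixel columns grow to the right and rows downward; lengths in mm; the calibration is good to about 2 mm. A picture is of the moment at which its call begins: read the wrist's pose just before it. camera_info takes no time and is no camera call; for the wrist camera it gives the pose at the moment of the call.
- robot.sign_off(): hands the job in, once; it reports no verdict.
Trained networks look in the newest picture that a camera, given by its name, has taken for a name from the list of things; names that differ only in an ending like _2 or _b are one class to them, and where a whole thing is asked for, a point or a joint stands for the part that bears it (a point fixed in the world has none). Each returns a list of dicts, best first, with "confidence" (0 to 1); they miss things now and then, are a little off and sometimes report something else, mostly with a low value. They report only what shows in the picture. A call takes as long as a camera call. They do not tell look-alikes from the thing itself.
- optics.search_frame(name, camera): "location" ([x, y, z] in mm, in world coordinates, good to about 4 mm: the middle of the surface that is visible of it).
- optics.silhouettes(name, camera): "region" (384x512 bool, what is visible of it).
The state is a dict: "clock": time; "joints": joint angles; "qd": joint speeds; "effort": joint torques, N m; "ee_pos": TCP position; "eef_rot": TCP orientation; "contact_force": force on the tool from outside, world axes, zero at the start; "ft_torque": the same for the moment, N m; "opening": finger opening in mm.
Only numpy, scipy, OpenCV 4.12 (cv2) and the standard library are available. Lean on these libraries where they do the work, as an engineer would, in place of code of your own. Each camera call takes 0.05 s, during which the arm holds its last target.

TASK

Press the red plunger of the bearing feeder all the way down once and let it come back up, so that a single bearing slides out. Then nudge that bearing along the bench with the fingertips until it lies wholly on the yellow pad, without picking it up, and come away. Leave the other bearings in the feeder and everything else on the bench as it stands.

Things in the scene. Friction and masses are not known exactly. Their poses are not given: they have to be found in the camera images.
- feeder: Black and orange bearing feeder fixed to the bench. Origin on the bench (z = 0) under the centre of its bearing stack; x points out of its front, the way bearings come out; z up. Around the origin a clear magazine, 43 x 43 mm, 48 mm tall, open on top. Behind it a black housing 56 mm wide, 55 mm tall, from x = -22 to -85 mm, with the red plunger on top at x = -55 mm.
- exit (a point): Foot of the magazine's front wall at bench height, 21.5 mm ahead of the feeder's origin: middle of the exit slot, 12.5 mm high. A blade 24 mm wide, 8.5 mm tall pushes the lowest bearing out here, 2.5 mm for each mm of plunger travel, and draws back when the plunger is let go. The next bearing then drops into place: every full press ejects another.
- drop_point (a point): Point on the bench 49 mm ahead of the feeder's origin, about where the centre of the ejected bearing lies after a full press.
- plunger (a joint): Travel of the plunger in m: 0 up (at rest), grows as it is pressed straight down to a stop at 0.020. A spring brings it back up; it needs about 4 N to start and 10 N at the bottom, plus up to about 4 N while bearings drag.
- plunger_top (a point): Centre of the top face of the red plunger cap, 34 mm across, 85 mm above the bench when up and 65 mm when fully down. It moves with the plunger.
- bearing1: The lowest steel ball bearing in the feeder, the one that comes out: a disc 32 mm across, 10 mm thick, about 37 g, polished so that it slides easily, lying flat directly on the bench. Origin at the centre of its underside, z axis up along its bore.
- yellow_pad: Yellow round marking on the bench, 84 mm across, flat (0.6 mm, no step to get over). Origin at its centre. It lies to one side of the feeder's exit, left or right, centre 20 to 60 mm ahead of the feeder's origin and 100 to 130 mm to the side.
- blue_pad: The same marking in blue, on the other side of the exit. Not the goal.
- bearing2: Bearing like bearing1, second from below in the stack; its underside starts 10 mm above the bench. It must stay in the magazine (it sinks 10 mm when bearing1 has gone).
- bearing3: Bearing like bearing1, third from below in the stack; its underside starts 20 mm above the bench. It must stay in the magazine (it sinks 10 mm when bearing1 has gone).
- bearing4: Bearing like bearing1, topmost in the stack; its underside starts 30 mm above the bench. It must stay in the magazine (it sinks 10 mm when bearing1 has gone).
- jar: Glass screw jar with a black lid, 44 mm across, 55 mm tall, standing beside the rear of the feeder, some 100 mm to the left of the plunger. Bystander. Origin at the middle of its underside.
- motor: Stepper motor standing on end, 42 x 42 x 40 mm, black with silver ends and a 20 mm shaft upward, standing 145 mm or so in front of the feeder's bearing stack. Bystander. Origin at the middle of its underside.
- pliers: Pliers with red handles, 160 mm long, lying at the right. Bystander. Origin within it, at bench height.
- crimper: Crimper with one blue and one black handle, 200 mm long, lying at the right. Bystander. Origin within it, at bench height.
- screwdriver: Screwdriver with a red handle lying at the left. Bystander. Origin within it, at bench height.
- glue: White bottle with a red cap, 36 mm across, 110 mm tall, standing at the left. Bystander. Origin at the middle of its underside.
Not all that is in view belongs to the job. Leave any purple look-alike of the feeder alone.

How it is judged:
By the outcome, as a careful person would: the job done as asked, in the order asked, and still so for the second after the job is handed in, with the robot touching nothing.
It also fails if it takes over 42 s, if anything falls off the work surface, if the arm or the gripper's body presses on something with over 40 N, if the wrist force passes 120 N, or if a joint passes its speed limit or range.

## Working session

There is one attempt and no reset: what is moved stays moved. The work goes in short steps, Python scripts to look and compute and a tool call to move; the robot and the scene stay as the last step left them, time stands still between calls to the robot, and variables do not carry over. Pictures are saved under pics/ and viewed, and the job is handed in when it is done.

Besides the shell and the picture viewer there is one more tool, called after "Call:" as name(argument=value, ...) on one line, values as JSON. send_rows: Moves the arm, as the interface text tells. Its arguments: {"type":"object","properties":{"targets":{"type":"array","items":{"type":"array","items":{"type":"number"}}},"grip_force":{"type":"number"}},"required":["targets"]}

```bash
ls; mkdir -p pics
cat > h.py <<'E'
from cell import robot, optics
import numpy as np, cv2
def shot(c,n):
    p,d=optics.capture(c); cv2.imwrite(f'pics/{n}.png',p[:,:,::-1]); return p,d
def px2w(c,u,v,d):
    I=optics.camera_info(c);K=np.array(I['K']);T=np.array(I['T'])
    x=(u-K[0,2])/K[0,0]*d;y=(v-K[1,2])/K[1,1]*d
    return (T@np.array([x,-y,-d,1]))[:3]
def plane(c,u,v,z):
    a=px2w(c,u,v,1.);b=px2w(c,u,v,1000.)
    t=(z-a[2])/(b[2]-a[2]);return a+t*(b-a)
def proj(c,p):
    I=optics.camera_info(c);K=np.array(I['K']);T=np.array(I['T'])
    q=np.linalg.inv(T)@np.append(p,1);return K[0,2]+K[0,0]*q[0]/-q[2],K[1,2]+K[1,1]*-q[1]/-q[2]
E
python3 - <<'E'
from h import *
print(robot.observe(), robot.tcp_to_grasp)
shot('top','t0')
for n in ['feeder','plunger_top','yellow_pad','blue_pad','motor']:
    print(n,[(np.round(r['location']),round(r['confidence'],2)) for r in optics.search_frame(n,'top')])
shot('scene','s0')
print(optics.camera_info('top'))
E
```

```text
pics
{'clock': 0.0, 'joints': array([ 1.10190531e+00,  8.79534324e-02,  1.37223831e+00, -7.55507492e-06,
        1.68358427e+00, -1.03094480e-01]), 'qd': array([ 0.00209106, -0.00159393,  0.00121148,  0.00099014,  0.0004795 ,
       -0.00127024]), 'effort': array([-4.07477341e-05, -3.40158248e+01, -3.02432764e+01,  7.20193936e-02,
        3.24908900e-02, -1.51611875e-04]), 'ee_pos': array([196.48922897, 513.12439177, 204.31311649]), 'eef_rot': array([ 1.81880564e-01,  9.83320023e-01, -1.04839720e-03, -3.04372326e-04]), 'contact_force': array([-0.74120449,  0.1240952 ,  0.48024064]), 'ft_torque': array([-0.01581127, -0.01675209,  0.04550915]), 'opening': 94.22418087098691} -18.8
feeder [(array([505., -44.,  53.]), 0.88), (array([346., -26.,  57.]), 0.76)]
plunger_top [(array([338., -19.,  86.]), 0.6)]
yellow_pad [(array([618.,  36.,   3.]), 0.64)]
blue_pad [(array([ 565., -194.,   -2.]), 0.65)]
motor [(array([680., -92.,  38.]), 0.59)]
{'K': array([[393.95532893,   0.        , 266.81195981],
       [  0.        , 393.95532893, 191.25485711],
       [  0.        ,   0.        ,   1.        ]]), 'T': array([[ 7.66374864e-03,  9.84902523e-01, -1.72940124e-01,
         3.84143786e+02],
       [-9.99597845e-01,  2.82351118e-03, -2.82166060e-02,
        -8.94885515e+00],
       [-2.73023081e-02,  1.73086820e-01,  9.84528078e-01,
         1.06740521e+03],
       [ 0.00000000e+00,  0.00000000e+00,  0.00000000e+00,
         1.00000000e+00]])}
```

View pics/t0.png

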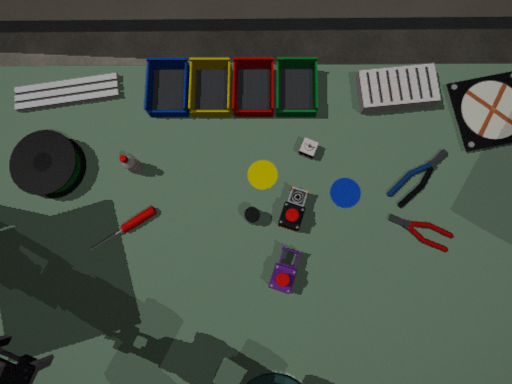

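View pics/s0.png

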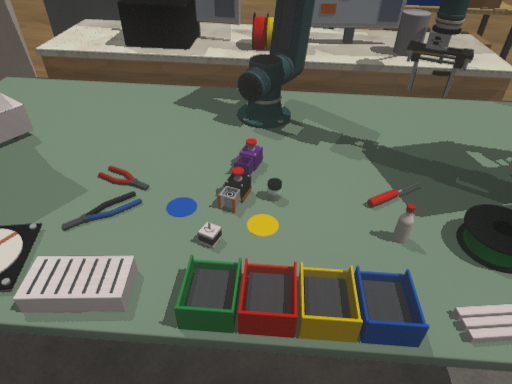

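Two feeder-like things are in the top view: one black with a clear magazine at about (295,208), plunger at (292,215), and a purple one at (284,272). The black one fits the description. Next I'll check an enlarged crop and measure it.

Run:
```python
from h import *
p,d=shot('top','t1')
c=p[120:310,210:400]; cv2.imwrite('pics/t1c.png',cv2.resize(c,None,fx=3.15,fy=3.15,interpolation=cv2.INTER_CUBIC)[:,:,::-1])
h=cv2.cvtColor(p,cv2.COLOR_RGB2HSV)
def blob(lo,hi,box,z):
    m=cv2.inRange(h,lo,hi)>0
    mm=np.zeros_like(m);a,b,e,f=box;mm[b:f,a:e]=m[b:f,a:e]
    v,u=np.nonzero(mm);print(len(u),u.mean(),v.mean(),plane('top',u.mean(),v.mean(),z).round(1),np.median(d[mm]),px2w('top',u.mean(),v.mean(),np.median(d[mm])).round(1))
blob((0,150,80),(8,255,255),(280,205,305,225),85)
blob((20,120,80),(35,255,255),(240,150,285,195),0)
blob((105,120,60),(125,255,255),(325,170,365,212),0)
for n in ['feeder','jar','bearing4','motor','plunger_top']:
  for r in optics.silhouettes(n,'top'):
    v,u=np.nonzero(r['region']); 
    print(n,r['confidence'],len(u),u.mean(),v.mean(),px2w('top',u.mean(),v.mean(),np.median(d[v,u])).round(1), cv2.minAreaRect(np.c_[u,v].astype(np.float32)))
```

```text
148 291.5337837837838 214.52702702702703 [497.8 -43.1  85. ] 985.9629 [497.8 -43.1  84.9]
717 262.07531380753136 174.30543933054392 [619.3  35.2   0. ] 1091.9313 [619.2  35.1   0.9]
734 344.8882833787466 192.40871934604905 [ 569. -192.    0.] 1077.154 [ 5.69e+02 -1.92e+02  5.00e-01]
feeder 0.67 721 283.3994452149792 274.7073509015257 [349.2 -23.3  56.7] ((284.8000183105469, 270.1000061035156), (23.084625244140625, 43.323204040527344), 18.434946060180664)
feeder 0.61 658 292.129179331307 212.66717325227964 [505.8 -45.7  57.2] ((293.70001220703125, 208.39999389648438), (21.187259674072266, 42.69074630737305), 18.43494987487793)
jar 0.57 217 251.47465437788017 215.34562211981566 [498.8  59.3  53.9] ((251.00003051757812, 215.50003051757812), (16.26345443725586, 14.849241256713867), 45.0)
bearing4 0.57 104 297.0480769230769 197.25 [548.7 -59.3  40.4] ((297.0, 197.5), (11.0, 10.0), 90.0)
motor 0.82 299 308.17725752508363 148.7391304347826 [681.5 -90.1  38.7] ((307.94830322265625, 148.62069702148438), (16.150693893432617, 19.30204963684082), 23.198591232299805)
motor 0.71 112 296.75892857142856 197.10714285714286 [549.1 -58.6  40.3] ((296.5, 197.5), (11.0, 11.0), 90.0)
plunger_top 0.69 155 282.10967741935485 279.6709677419355 [338.3 -19.7  85. ] ((282.0, 279.5), (13.0, 12.0), 90.0)
```

View pics/t1c.png

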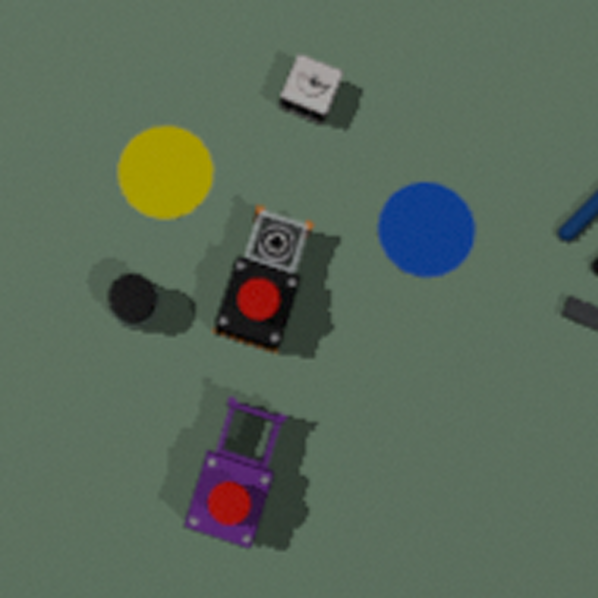

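The enlarged crop (3.15×) confirms it. The black feeder has its plunger at (258,298) and a full clear magazine at (277,241). The purple look-alike has an empty magazine at (250,435), so I leave it alone. The yellow pad is to the left of the exit. I'll turn the tool first and shut the fingers.

Call:
send_rows(targets=[[0,0,0,0.125,0],[0,0,0,0.125,0],[0,0,0,0.125,0],[0,0,0,0.125,0],[0,0,0,0.125,0],[0,0,0,0.125,0],[0,0,0,0.125,0],[0,0,0,0.125,0],[0,0,0,0.125,0],[0,0,0,0.125,0]], grip_force=20)

```text
clock: 1.48
ee_pos: [196.7, 513.7, 205.9]
eef_rot: [0.725, 0.689, 0.0, -0.0]
contact_force: [0.6, 0.0, 0.7]
opening: 30.6
```

```bash
cat >> h.py <<'E'
from scipy.spatial.transform import Rotation as R
def go(t,ang=None):
    s=robot.observe();r=R.from_quat(s['eef_rot']);M=r.as_matrix()
    a=np.degrees(np.arctan2(M[1,0],M[0,0]))
    print('clk',round(s['clock'],2),'pos',s['ee_pos'].round(1),'xang',round(a,1),'z',M[:,2].round(3),'F',s['contact_force'].round(1),'open',round(s['opening'],1),'q',s['joints'].round(2))
    print('tool delta mm',(M.T@(np.array(t)-s['ee_pos'])).round(1), '' if ang is None else ('yaw rad',round(np.radians(a-ang),3)))
E
python3 -c "
from h import *
go([498,-43,110],78.5)"
```

```text
clk 1.48 pos [196.7 513.7 205.9] xang 87.1 z [ 0.     0.001 -1.   ] F [0.6 0.  0.7] open 30.6 q [1.1  0.09 1.37 0.   1.68 1.15]
tool delta mm [-540.6  329.4   95.6] ('yaw rad', np.float64(0.15))
```

Call:
send_rows(targets=[[-0.034,0.0208,0,0,0],[-0.034,0.0208,0,0,0],[-0.034,0.0208,0,0,0],[-0.034,0.0208,0,0,0],[-0.034,0.0208,0,0,0],[-0.034,0.0208,0,0,0],[-0.034,0.0208,0,0,0],[-0.034,0.0208,0,0,0],[-0.034,0.0208,0,0.075,0],[-0.034,0.0208,0,0.075,0]])

```text
clock: 2.32
ee_pos: [387.5, 154.6, 204.5]
eef_rot: [0.772, 0.635, 0.003, -0.0]
contact_force: [0.2, 0.5, -0.2]
opening: 0.2
```

```bash
python3 -c "
from h import *
go([498,-43,110],78.5)"
```

```text
clk 2.32 pos [387.5 154.6 204.5] xang 78.9 z [ 0.003  0.004 -1.   ] F [ 0.2  0.5 -0.2] open 0.2 q [ 0.24 -0.22  1.66  0.    1.69  0.43]
tool delta mm [-173.   146.2   94.1] ('yaw rad', np.float64(0.007))
```

Call:
send_rows(targets=[[-0.028,0.0235,0,0,0],[-0.028,0.0235,0,0,0],[-0.028,0.0235,0.005,0,0],[-0.028,0.0235,0.01,0,0],[-0.028,0.0235,0.01,0,0],[-0.02,0.018,0.01,0,0],[-0.01,0.01,0.015,0,0],[-0.005,0.004,0.015,0,0],[0,0,0.01,0,0],[0,0,0,0,0]])

```text
clock: 3.15
ee_pos: [508.0, -67.2, 130.0]
eef_rot: [0.778, 0.629, 0.006, 0.004]
contact_force: [-0.1, 0.3, -0.9]
opening: 0.8
```

```bash
python3 -c "
from h import *
go([498,-43,95],78.5)
p,d=shot('top','t2')
cv2.imwrite('pics/t2c.png',cv2.resize(p[120:270,210:400],None,fx=3.15,fy=3.15)[:,:,::-1])"
```

```text
clk 3.15 pos [508.  -67.2 130. ] xang 77.9 z [ 0.015  0.002 -1.   ] F [-0.1  0.3 -0.9] open 0.8 q [-0.25  0.02  1.59  0.01  1.52 -0.03]
tool delta mm [ 21.4 -15.3  34.9] ('yaw rad', np.float64(-0.011))
```

View pics/t2c.png

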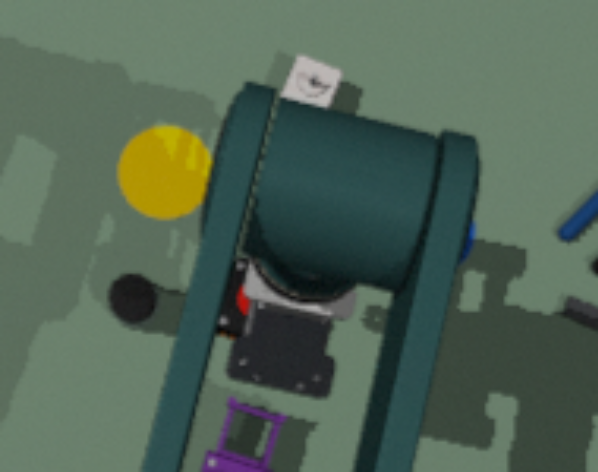

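The arm hides the plunger in this top view, with only a sliver of red showing at crop (243,297). The pose overshot by about 26 mm, so I'll correct it gently.

Call:
send_rows(targets=[[0.008,-0.006,0.005,0,0],[0.007,-0.005,0.005,0,0],[0.005,-0.003,0.005,0,0],[0.002,-0.001,0.004,0,0],[0,0,0.003,0,0],[0,0,0.003,0,0],[0,0,0.002,0,0],[0,0,0,0,0],[0,0,0,0,0],[0,0,0,0,0]])

```text
clock: 4.03
ee_pos: [498.5, -35.4, 106.0]
eef_rot: [0.775, 0.632, 0.01, 0.007]
contact_force: [0.3, 0.5, 0.0]
opening: 0.6
```

```bash
python3 -c "
from h import *
go([498,-43,90],78.5)
p,d=shot('wrist','w3')
print(proj('wrist',[498,-43,85]))"
```

```text
clk 4.03 pos [498.5 -35.4 106. ] xang 78.4 z [ 0.024  0.001 -1.   ] F [0.3 0.5 0. ] open 0.6 q [-0.19 -0.    1.66  0.01  1.46  0.01]
tool delta mm [-7.6  0.6 16. ] ('yaw rad', np.float64(-0.003))
(np.float64(250.02903993803614), np.float64(230.85395111317283))
```

View pics/w3.png

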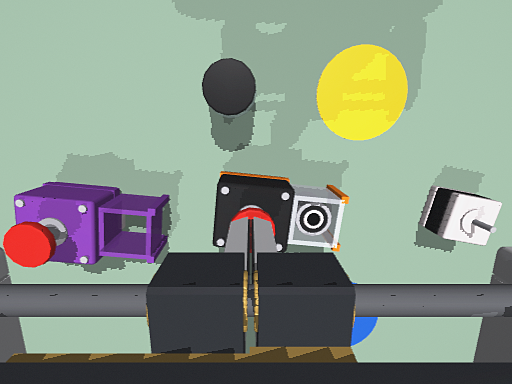

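The wrist view shows the closed fingertips over the red cap at about (250,222), a little too far to the left by 7 mm. I'll shift right, then go down to just above the cap.

Call:
send_rows(targets=[[-0.003,0,0.002,0,0],[-0.002,0,0.003,0,0],[-0.001,0,0.003,0,0],[0,0,0.002,0,0],[0,0,0.001,0,0],[0,0,0,0,0],[0,0,0,0,0],[0,0,0,0,0],[0,0,0,0,0],[0,0,0,0,0]])

```text
clock: 4.92
ee_pos: [497.9, -42.9, 94.0]
eef_rot: [0.776, 0.631, 0.01, 0.008]
contact_force: [-0.3, 0.6, -0.4]
opening: 0.5
```

```bash
python3 -c "
from h import *
go([498,-43,65],78.5)"
```

```text
clk 4.92 pos [497.9 -42.9  94. ] xang 78.3 z [ 0.025  0.    -1.   ] F [-0.3  0.6 -0.4] open 0.5 q [-0.2   0.01  1.68  0.01  1.43  0.  ]
tool delta mm [-0.2 -0.6 29. ] ('yaw rad', np.float64(-0.004))
```

Call:
send_rows(targets=[[0,0,0.003,0,0],[0,0,0.003,0,0],[0,0,0.003,0,0],[0,0,0.002,0,0],[0,0,0.002,0,0],[0,0,0.002,0,0],[0,0,0.002,0,0],[0,0,0.002,0,0],[0,0,0.002,0,0],[0,0,0.002,0,0]])

```text
clock: 5.75
ee_pos: [499.0, -43.0, 80.0]
eef_rot: [0.775, 0.631, 0.011, 0.009]
contact_force: [-3.2, 0.7, 8.2]
opening: 0.3
```

```bash
python3 -c "
from h import *
go([498,-43,65],78.5)"
```

```text
clk 5.75 pos [499. -43.  80.] xang 78.3 z [ 0.028 -0.001 -1.   ] F [-3.2  0.7  8.2] open 0.3 q [-0.2   0.02  1.7   0.    1.4   0.  ]
tool delta mm [-0.3 -1.4 14.9] ('yaw rad', np.float64(-0.003))
```

Call:
send_rows(targets=[[0,0,0.003,0,0],[0,0,0.0035,0,0],[0,0,0.0035,0,0],[0,0,0.0035,0,0],[0,0,0.0035,0,0],[0,0,0.004,0,0],[0,0,0.004,0,0],[0,0,0.004,0,0],[0,0,0.004,0,0],[0,0,0.004,0,0]])

```text
clock: 6.58
ee_pos: [499.1, -43.0, 65.1]
eef_rot: [0.775, 0.632, 0.011, 0.011]
contact_force: [-10.1, 1.0, 22.8]
opening: 0.7
```

```bash
python3 -c "
from h import *
go([498,-43,65],78.5)"
```

```text
clk 6.58 pos [499.1 -43.   65.1] xang 78.4 z [ 0.031 -0.004 -1.   ] F [-10.1   1.   22.8] open 0.7 q [-0.2   0.03  1.72  0.    1.37  0.  ]
tool delta mm [-0.2 -1.1  0. ] ('yaw rad', np.float64(-0.002))
```

The plunger is at its stop: z is 65.1 and the force is 23 N, above the spring plus drag. I'll push briefly to be sure, then retreat.

Call:
send_rows(targets=[[0,0,0.005,0,0],[0,0,0.005,0,0],[0,0,-0.002,0,0],[0,0,-0.005,0,0],[0,0,-0.006,0,0],[0,0,-0.008,0,0],[0,0,-0.01,0,0],[0,0,-0.012,0,0],[0,0,-0.012,0,0],[0,0,-0.012,0,0]])

```text
clock: 7.42
ee_pos: [495.3, -42.3, 137.0]
eef_rot: [0.775, 0.632, 0.01, 0.011]
contact_force: [-0.2, -0.4, 0.1]
opening: 0.5
```

```bash
python3 -c "
from h import *
go([498,-43,65],78.5)
p,d=shot('wrist','w4')
p,d=shot('top','t4')
cv2.imwrite('pics/t4c.png',cv2.resize(p[120:270,210:400],None,fx=3.15,fy=3.15)[:,:,::-1])"
```

```text
clk 7.42 pos [495.3 -42.3 137. ] xang 78.4 z [ 0.028 -0.004 -1.   ] F [-0.2 -0.4  0.1] open 0.5 q [-0.2  -0.03  1.63  0.    1.52  0.  ]
tool delta mm [-0.3  0.7 72.1] ('yaw rad', np.float64(-0.001))
```

View pics/w4.png

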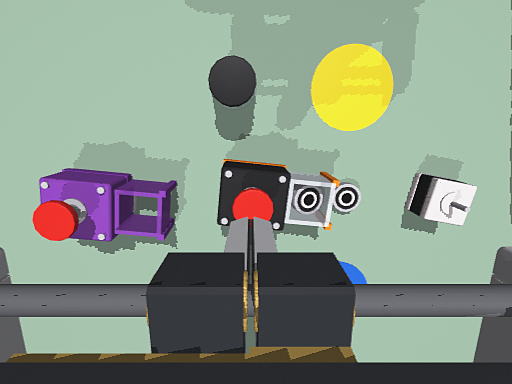

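View pics/t4c.png

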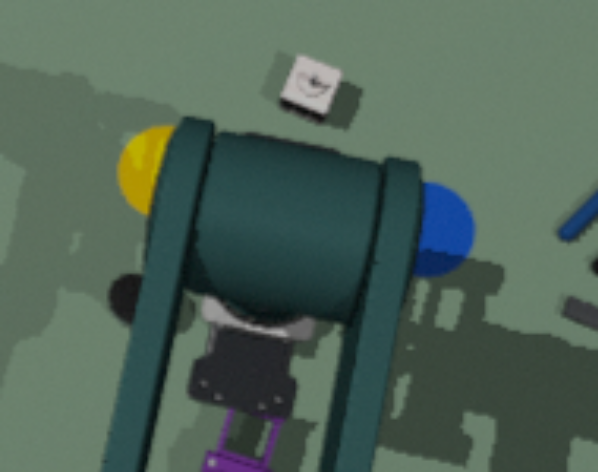

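The wrist view shows one bearing out at (347,198), the stack still in the magazine at (310,201), and the plunger back up. I'll locate the bearing precisely.

Run:
```python
from h import *
p,d=shot('wrist','w5')
for f in ('search_frame','silhouettes'):
  for r in getattr(optics,f)('bearing1','wrist'):
    if 'location' in r: print(r['location'].round(1) if hasattr(r['location'],'round') else r['location'],r['confidence'])
    else:
      m=r['region'].astype(np.uint8);v,u=np.nonzero(m);print(u.mean(),v.mean(),len(u),r['confidence'])
      c,_=cv2.findContours(m,0,1); c=max(c,key=len)[:,0]
      w=np.array([plane('wrist',a,b,10)[:2] for a,b in c]);(cx,cy),rad=cv2.minEnclosingCircle(w.astype(np.float32));print('circ',cx,cy,rad)
cv2.imwrite('pics/w5c.png',cv2.resize(p[140:260,260:420],None,fx=5,fy=5,interpolation=cv2.INTER_CUBIC)[:,:,::-1])
print('drop',proj('wrist',[596.8,-74.6,10]))
h=cv2.cvtColor(p,cv2.COLOR_RGB2HSV);m=cv2.inRange(h,(20,120,80),(35,255,255));m[:, :290]=0;v,u=np.nonzero(m[:150]);print('pad',plane('wrist',u.mean(),v.mean(),0))
```

```text
[551.2, -65.1, 33.9] 0.68
[600.5, -76.0, 8.5] 0.55
303.88031914893617 198.01728723404256 752 0.84
circ 552.2889404296875 -65.98564910888672 17.467744827270508
343.2880258899676 195.97411003236246 618 0.63
circ 594.1591186523438 -72.31278228759766 15.868837356567383
drop (np.float64(345.69426122443554), np.float64(197.25800751314554))
pad [616.70940404  35.76378959   0.        ]
```

View pics/w5c.png

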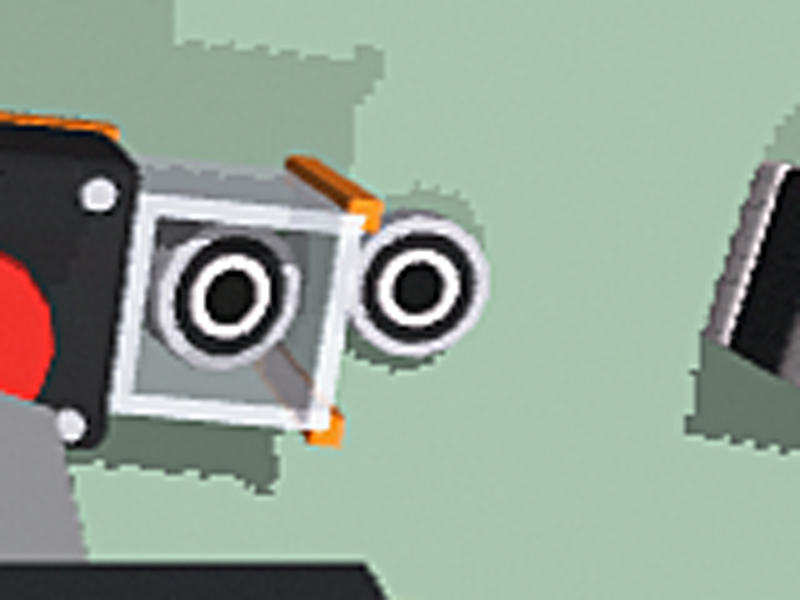

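The enlarged crop shows the ejected bearing at wrist pixel (344,197), within 2 px of the predicted drop point. Orange posts stand at the magazine's front corners. My plan is to lower the fingers 16 mm apart on the blue-pad side of the bearing and push sideways until past the magazine, then bend towards the yellow pad.

```bash
python3 -c "
from h import *
go([583,-110,80],70)"
```

```text
clk 7.67 pos [495.2 -42.3 135.9] xang 78.4 z [ 0.028 -0.004 -1.   ] F [ 0.2  0.8 -0.2] open 0.4 q [-0.2  -0.03  1.63  0.    1.51  0.  ]
tool delta mm [-48.9  97.9  58.6] ('yaw rad', np.float64(0.147))
```

Call:
send_rows(targets=[[-0.006,0.012,0,0,0.016],[-0.008,0.016,0,0,0.016],[-0.008,0.016,0,0,0.016],[-0.008,0.016,0,0,0.016],[-0.006,0.012,0,0,0.016],[-0.004,0.008,0,0.05,0.016],[-0.002,0.004,0.005,0.05,0.016],[0,0,0.008,0.047,0.016],[0,0,0.005,0,0.016],[0,0,0,0,0.016]])

```text
clock: 8.5
ee_pos: [565.8, -101.3, 104.2]
eef_rot: [0.82, 0.572, 0.003, 0.001]
contact_force: [-0.5, -0.9, 0.2]
opening: 16.1
```

```bash
python3 -c "
from h import *
go([583,-110,40],70)"
```

```text
clk 8.5 pos [ 565.8 -101.3  104.2] xang 69.7 z [ 0.005  0.002 -1.   ] F [-0.5 -0.9  0.2] open 16.1 q [-0.28  0.18  1.47  0.    1.49  0.08]
tool delta mm [-2.4 18.9 64.3] ('yaw rad', np.float64(-0.005))
```

Call:
send_rows(targets=[[-0.001,0.006,0.003,0,0.016],[-0.001,0.006,0.005,0,0.016],[0,0.004,0.008,0,0.016],[0,0.002,0.01,0,0.016],[0,0,0.01,0,0.016],[0,0,0.01,0,0.016],[0,0,0.008,0,0.016],[0,0,0.004,0,0.016],[0,0,0,0,0.016],[0,0,0,0,0.016]])

```text
clock: 9.33
ee_pos: [581.7, -108.9, 37.1]
eef_rot: [0.819, 0.573, 0.001, -0.002]
contact_force: [0.1, 0.3, 0.0]
opening: 16.0
```

```bash
python3 -c "
from h import *
go([583,-110,5],70)
p,d=shot('wrist','w6')"
```

```text
clk 9.33 pos [ 581.7 -108.9   37.1] xang 70.0 z [-0.     0.004 -1.   ] F [0.1 0.3 0. ] open 16.0 q [-0.28  0.27  1.5   0.    1.37  0.07]
tool delta mm [-0.7  1.7 32.1] ('yaw rad', np.float64(-0.0))
```

View pics/w6.png

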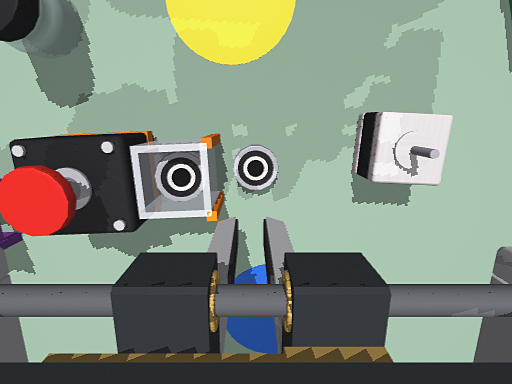

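The gap between the fingertips at about (252,222) lines up with the bearing at (255,168), and the posts stay to the left of the fingers. I'll refine the measurement and lower.

```bash
python3 -c "
from h import *
b=plane('wrist',255,168,10);print('bearing',b)
s=robot.observe();M=R.from_quat(s['eef_rot']).as_matrix();print('in tool',M.T@(b-s['ee_pos']))
for p in ([218,140],[218,215]):
  q=plane('wrist',*p,47);print(M.T@(q-s['ee_pos']))"
```

```text
bearing [597.77743413 -75.65754759  10.        ]
in tool [36.65641839  3.82403472 27.25274667]
[ 58.46715336 -17.51291878  -9.63231268]
[ 14.53920351 -18.65020962  -9.78711842]
```

Call:
send_rows(targets=[[0,0.001,0.004,0,0.016],[0,0,0.006,0,0.016],[0,0,0.006,0,0.016],[0,0,0.005,0,0.016],[0,0,0.004,0,0.016],[0,0,0.003,0,0.016],[0,0,0.002,0,0.016],[0,0,0.001,0,0.016],[0,0,0,0,0.016],[0,0,0,0,0.016]])

```text
clock: 10.22
ee_pos: [584.0, -109.4, 4.8]
eef_rot: [0.819, 0.573, 0.002, -0.0]
contact_force: [-0.2, 0.3, 0.0]
opening: 16.0
```

```bash
python3 -c "
from h import *
go([596,-74.5,4],70)"
```

```text
clk 10.22 pos [ 584.  -109.4    4.8] xang 70.0 z [ 0.003  0.003 -1.   ] F [-0.2  0.3  0. ] open 16.0 q [-0.28  0.3   1.53  0.    1.31  0.07]
tool delta mm [36.9 -0.7  1. ] ('yaw rad', np.float64(-0.0))
```

Call:
send_rows(targets=[[0,0.0015,0,0,0.016],[0.002,0.0015,0,0,0.016],[0.003,0,0,0,0.016],[0.004,0,0,0,0.016],[0.004,0,0,0,0.016],[0.004,0,0,0,0.016],[0.004,0,0,0,0.016],[0.004,0,0,0,0.016],[0.003,0,0,0,0.016],[0.001,0,0,0,0.016]])

```text
clock: 11.05
ee_pos: [599.0, -80.4, 6.2]
eef_rot: [0.819, 0.574, 0.003, 0.001]
contact_force: [0.7, 0.2, 0.5]
opening: 15.6
```

```bash
python3 -c "
from h import *
go([619,35,4],70)
p,d=shot('wrist','w7')"
```

```text
clk 11.05 pos [599.  -80.4   6.2] xang 70.0 z [ 0.005  0.002 -1.   ] F [0.7 0.2 0.5] open 15.6 q [-0.23  0.32  1.5   0.    1.31  0.12]
tool delta mm [115.3 -20.6   2.6] ('yaw rad', np.float64(0.0))
```

View pics/w7.png

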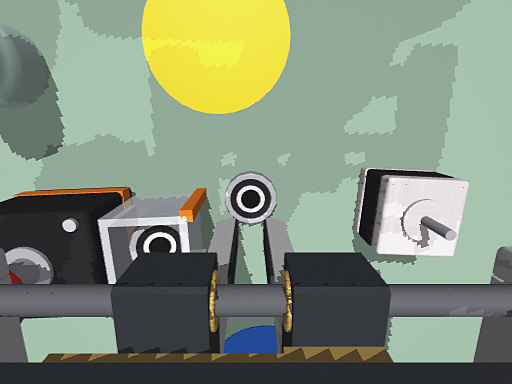

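The bearing sits in the V between the fingertips at (250,197), clear of the posts. I'll keep going straight.

Call:
send_rows(targets=[[0.003,0,0.001,0,0.016],[0.004,0,0.001,0,0.016],[0.004,0,0.0006,0,0.016],[0.004,0,0.0004,0,0.016],[0.004,0,0.0003,0,0.016],[0.004,0,0.0003,0,0.016],[0.004,0,0.0003,0,0.016],[0.004,0,0.0003,0,0.016],[0.004,0,0.0003,0,0.016],[0.003,0,0,0,0.016]])

```text
clock: 11.93
ee_pos: [613.4, -42.0, 1.8]
eef_rot: [0.819, 0.573, 0.003, 0.001]
contact_force: [0.0, -1.0, 0.7]
opening: 15.8
```

```bash
python3 -c "
from h import *
go([619,35,4],70)
p,d=shot('wrist','w8')"
```

```text
clk 11.93 pos [613.4 -42.    1.8] xang 70.0 z [ 0.006  0.001 -1.   ] F [ 0.  -1.   0.7] open 15.8 q [-0.16  0.34  1.48  0.    1.31  0.19]
tool delta mm [ 74.3 -21.1  -2.1] ('yaw rad', np.float64(-0.001))
```

View pics/w8.png

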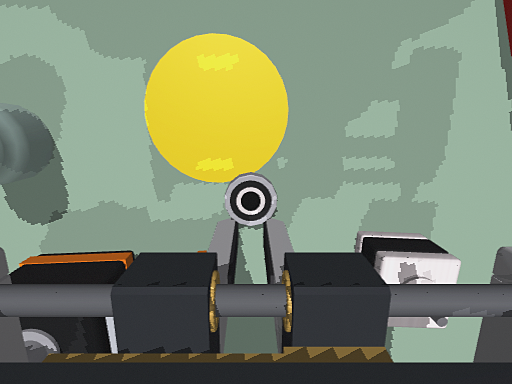

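The bearing is nearing the pad edge, at (250,200) against a pad centre of (216,108). I'm past the posts now, so I can angle left and raise slightly.

Call:
send_rows(targets=[[0.003,-0.0005,-0.001,0,0.016],[0.004,-0.001,-0.001,0,0.016],[0.004,-0.0015,-0.0005,0,0.016],[0.004,-0.0015,0,0,0.016],[0.004,-0.0015,0,0,0.016],[0.004,-0.0015,0,0,0.016],[0.003,-0.001,0,0,0.016],[0.003,-0.001,0,0,0.016],[0.002,-0.0005,0,0,0.016],[0.001,0,0,0,0.016]])

```text
clock: 12.82
ee_pos: [614.8, -3.7, 4.2]
eef_rot: [0.819, 0.574, 0.003, 0.001]
contact_force: [0.2, -0.2, 1.0]
opening: 16.2
```

```bash
python3 -c "
from h import *
go([619,35,4],70)
p,d=shot('wrist','w9')"
```

```text
clk 12.82 pos [614.8  -3.7   4.2] xang 70.0 z [ 0.005  0.002 -1.   ] F [ 0.2 -0.2  1. ] open 16.2 q [-0.1   0.34  1.48  0.    1.32  0.25]
tool delta mm [37.8 -9.3  0.3] ('yaw rad', np.float64(0.0))
```

View pics/w9.png

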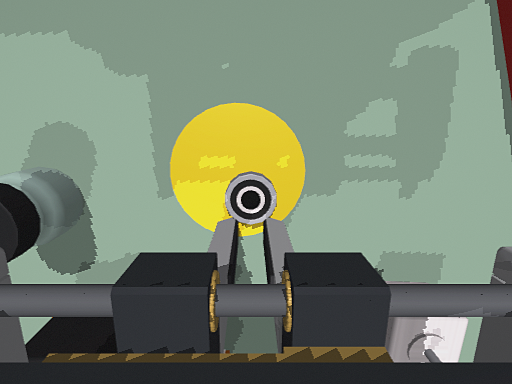

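The bearing is mostly on the pad. About 16 mm remain, so I'll push gently and come to a slow stop.

Call:
send_rows(targets=[[0.002,-0.0005,0,0,0.016],[0.003,-0.001,0,0,0.016],[0.003,-0.001,0,0,0.016],[0.002,-0.0008,0,0,0.016],[0.002,-0.0008,0,0,0.016],[0.0015,-0.0005,0,0,0.016],[0.001,0,0,0,0.016],[0.001,0,0,0,0.016],[0.0005,0,0,0,0.016],[0,0,0,0,0.016]])

```text
clock: 13.7
ee_pos: [616.2, 14.4, 4.2]
eef_rot: [0.819, 0.573, 0.003, 0.001]
contact_force: [0.3, 0.3, -0.7]
opening: 15.7
```

```bash
python3 -c "
from h import *
go([619,35,4],70)
p,d=shot('wrist','w10')"
```

```text
clk 13.7 pos [616.2  14.4   4.2] xang 70.0 z [ 0.005  0.002 -1.   ] F [ 0.3  0.3 -0.7] open 15.7 q [-0.07  0.35  1.47  0.    1.32  0.28]
tool delta mm [20.4 -4.4  0.3] ('yaw rad', np.float64(-0.0))
```

View pics/w10.png

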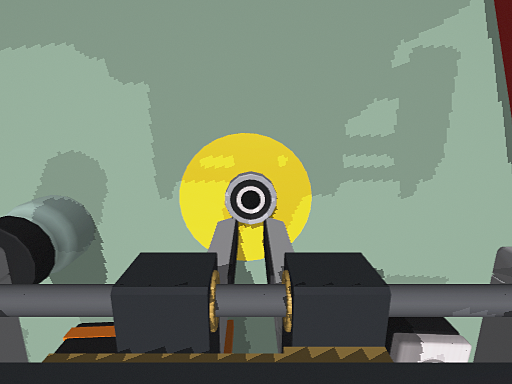

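The bearing at (250,199) is nearly at the pad's centre, (246,197). I'll back straight off, then lift and move away.

Call:
send_rows(targets=[[-0.003,0,0,0,0.016],[-0.004,0,0,0,0.016],[-0.004,0,0,0,0.016],[-0.003,0,-0.002,0,0.016],[0,0,-0.008,0,0.016],[0,0,-0.015,0,0.016],[0,0,-0.02,0,0.016],[0,0,-0.025,0,0.016],[0,0,-0.025,0,0.016],[0,0,-0.02,0,0.016]])

```text
clock: 14.58
ee_pos: [605.4, -1.8, 119.0]
eef_rot: [0.82, 0.572, -0.002, -0.004]
contact_force: [-0.7, 0.7, 0.3]
opening: 15.8
```

Call:
send_rows(targets=[[0,0,-0.02,0,0.016],[0,0,-0.01,0,0.016],[0.01,-0.01,0,0,0.016],[0.02,-0.02,0,0,0.016],[0.025,-0.025,0,0,0.016],[0.025,-0.025,0,0,0.016],[0.025,-0.025,0,0,0.016],[0.025,-0.025,0,0,0.016],[0.025,-0.025,0,0,0.016],[0.025,-0.025,0,0,0.016]])

```text
clock: 15.42
ee_pos: [495.0, 234.9, 153.6]
eef_rot: [0.824, 0.567, -0.0, -0.001]
contact_force: [-0.0, -0.0, 0.2]
opening: 15.8
```

Call:
send_rows(targets=[[0.025,-0.025,0,0,0.016],[0.025,-0.025,0,0,0.016],[0.025,-0.025,0,0,0.016],[0.02,-0.02,0,0,0.016],[0.01,-0.01,0,0,0.016],[0,0,0,0,0.016],[0,0,0,0,0.016],[0,0,0,0,0.016],[0,0,0,0,0.016],[0,0,0,0,0.016]])

```text
clock: 16.25
ee_pos: [414.6, 381.6, 143.2]
eef_rot: [0.821, 0.572, -0.01, -0.004]
contact_force: [-0.3, -1.0, 0.3]
opening: 16.2
```

```bash
python3 -c "
from h import *
go([619,35,4],70)
p,d=shot('top','t11')
c=p[120:310,210:400]; cv2.imwrite('pics/t11c.png',cv2.resize(c,None,fx=3.15,fy=3.15,interpolation=cv2.INTER_CUBIC)[:,:,::-1])
for r in optics.search_frame('bearing1','top'): print(r)
for n in ['jar','motor','glue']:print(n,[(np.round(r['location']),round(r['confidence'],2)) for r in optics.search_frame(n,'top')])
"
```

```text
clk 16.25 pos [414.6 381.6 143.2] xang 69.7 z [-0.021 -0.004 -1.   ] F [-0.3 -1.   0.3] open 16.2 q [0.64 0.15 1.42 0.01 1.59 0.99]
tool delta mm [-252.8  314.4  136.3] ('yaw rad', np.float64(-0.005))
jar [(array([495.,  61.,  53.]), 0.59)]
motor [(array([684., -90.,  40.]), 0.67), (array([616.,  40.,   4.]), 0.59)]
glue [(array([627., 373.,  71.]), 0.73), (array([ 609., -387.,   14.]), 0.6)]
```

View pics/t11c.png

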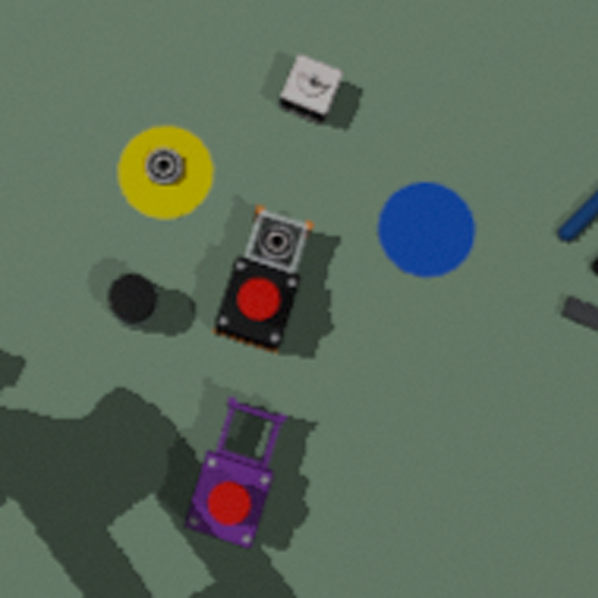

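The bearing at crop (165,166) lies wholly inside the yellow pad. The stack is still in the magazine at (277,241) and the plunger is up. Jar, motor and purple unit stand where they were. Handing in.

```bash
python3 -c "
from h import *
print(robot.sign_off(), robot.observe()['clock'])"
```

```text
the job is handed in; nothing more can be done
the job is handed in; nothing more can be done
```

The job is done and handed in at about 16.5 s, well inside the 42 s limit. I pressed the black feeder's plunger once to its stop (fingertips at z = 65 mm, last reading 23 N) and let it come back up. I then slid the single ejected bearing onto the yellow pad between the slightly open fingertips, without lifting it, and moved the arm clear.

**What the last top view showed:**
- **Bearing:** it lies wholly on the yellow pad, a few millimetres from the centre.
- **Feeder:** the plunger is up and the remaining stack is still in the magazine. Only the top bearing is visible from above.
- **Surroundings:** the jar, motor and purple look-alike look unmoved. I did not check the pliers, crimper or screwdriver again, but the arm stayed away from them.

**Checks that failed or disagreed:**
- **Bearing search:** the network's search for the bearing in the final top view returned nothing, so its position comes from the picture. A "motor" report at (616, 40) mm with 0.59 confidence is really the bearing.
- **Bottle search:** the network also returned a second glue bottle at (609, -387) mm with 0.60 confidence. That is probably a false report on the right side of the bench; the glue bottle itself was reported at the left.

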